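# Make up two power-supply kits

## Robot

A 7-joint arm with a two-finger parallel gripper is mounted at the origin on the work surface. World frame = base frame: x ahead of the robot, y to its left, z up, the work surface at z = 0. Lengths are in mm, angles in rad, forces in N, time in s.
With the tool pointing down it reaches from about 400 to 875 mm from the base axis. Payload 4.4 kg.
Tool frame: the origin (TCP) lies at the very end of the fingers, on their centre line; the grasp point (between the pads) lies 19 mm behind it; z points along the fingers, x is the direction in which the jaws open and shut, and the axes are right-handed (so a half turn about z gives the same grasp; the last joint's range is limited). The gripper opens to 85 mm and grips with 20 to 120 N. Pads are 22 mm wide; open, the fingers measure 114 mm over their backs; the gripper's body (76 mm by 85 mm) begins 54 mm behind the grasp point. The pads swing forward as they close: fully open they stand 13 mm farther back than shut.
Start: joints at [-1.307, 0.628, 0.038, 1.517, -0.027, 0.996, -0.02], TCP at [210.481, 614.992, 231.313] pointing down, gripper open.
Joint ranges: [-3.06, 3.06], [-0.37, 2.12], [-1.25, 1.32], [0.18, 2.47], [-1.1, 4.24], [0.23, 1.98], [-2.94, 2.94]. Speed limits (rad/s): [2.57, 2.57, 3.14, 3.14, 3.14, 3.14, 3.14].

## Interface

Orientations are given as [roll, pitch, yaw] about the fixed x, y, z axes, in that order (R = Rz(yaw) Ry(pitch) Rx(roll)).
In Python, from cell import ctrl gives the robot as it stands.
- The arm moves only by the shell command python3 -m creep 'ROWS'. ROWS is text: rows parted by semicolons, each of 7 numbers parted by spaces: the shift along the tool's x, y, z in units of 40 mm (1.0 is 40 mm), then the turn, a rotation vector about the tool's x, y, z in degrees, then the closure, from 0 (fully open) to 1 (shut). In form: x y z rx ry rz grip; .... A call has 1 to 10 rows; each row is the pose to reach, as a shift and turn from the pose commanded when the call began, along the tool's axes at that moment; what a row does not reach only later rows make up. A row lasts 1/12 s, in which the tool goes at most 41.7 mm and 7.16 degrees, less where a joint would pass 70% of its speed; a pose out of reach is approached as far as the arm can. A call with a gripper value outside its range is refused whole. The fingers move at their own pace and stop on an object; the grip force is fixed at half the most. Time passes only in rows, so rows that repeat a pose let the fingers close. It gives the time, the measured TCP pose, the force and the opening at its end, in the units of the state.
- ctrl.read_state(): the state, without advancing time (a new reading comes with each control period).
- ctrl.get_image(name): name is "scene" or "top"; returns a dict with "img" (480x640x3 uint8, red, green, blue), "vfov" (degrees; the focal length in pixels is half the picture's height over the tangent of half this angle, whatever the lens; pixels are square), "cx", "cy" (the principal point, pixels), "T" (4x4, takes a point from camera to world coordinates). Camera axes: x right, y up, looking along -z (the intrinsics and any distortion apply to the point x, -y, -z); pixel columns grow to the right and rows downward; lengths in mm; the calibration is good to about 2 mm. A picture is of the moment at which its call begins. There is no depth.
- ctrl.finish_job(): hands the job in, once; it reports no verdict.
Trained networks look in the newest picture that a camera, given by its name, has taken for a name from the list of things; names that differ only in an ending like _2 or _b are one class to them, and where a whole thing is asked for, a point or a joint stands for the part that bears it (a point fixed in the world has none). Each returns a list of dicts, best first, with "score" (0 to 1); they miss things now and then, are a little off and sometimes report something else, mostly with a low value. They report only what shows in the picture. A call takes as long as a camera call. They do not tell look-alikes from the thing itself.
- ctrl.boxes_of(camera, thing): "rect" ([left, top, right, bottom] in pixels, round what is visible of it).
- ctrl.cut_out(camera, thing): "pixels" (480x640 bool, what is visible of it) and "rect" ([left, top, right, bottom] in pixels, round what is visible of it).
The state is a dict: "clock": time; "qpos": joint angles; "qd": joint speeds; "tau": joint torques, N m; "eef_pos": TCP position; "tool_rot": TCP orientation; "force": force on the tool from outside, world axes, zero at the start; "torque": the same for the moment, N m; "width": finger opening in mm.
Only numpy, scipy, OpenCV 4.12 (cv2) and the standard library are available. Lean on these libraries where they do the work, as an engineer would, in place of code of your own. Each camera call takes 0.05 s, during which the arm holds its last target.

## Task

Make up the two kits from the loose stock: the toroidal transformer and the tall slim capacitor go in the two-bay tray, and the frame transformer, the finned heat sink and the short fat capacitor go in the three-bay tray - each transformer in the big bay, the smaller parts in the small bays, one part to a bay, everything standing flat on the bay floor. The frame transformer sits askew in its steel stock tray with its feet caught under the turned-in edges, so turn it square with that tray before lifting it out. Leave the valve and the reel of solder where they stand.

Things in the scene. Friction and masses are not known exactly. Their poses are not given: they have to be found in the camera images.
- toroid_center (a point): Centre of the toroidal transformer: a flat round pale grey doughnut, diameter 62 mm, 36 mm high, with a small dished steel washer and bolt in the middle of the top; standing flat on the table, z axis up. About 0.35 kg.
- tall_capacitor_center (a point): Centre of the tall slim capacitor: an upright black can with an aluminium top, diameter 30 mm, 62 mm high; z axis up. About 60 g.
- fat_capacitor_center (a point): Centre of the short fat capacitor: an upright black can with an aluminium top, diameter 42 mm, 40 mm high; z axis up. About 75 g.
- heat_sink_center (a point): Centre of the finned heat sink: bare aluminium comb 50 mm long (its x) by 26 mm wide (its y), 40 mm high, fins upright: a 6 mm back plate along x at +y, eight thin fins from it towards -y; it stands on the table, z up. It can be gripped across its 26 mm (y) or across its 50 mm (x). About 70 g.
- frame_transformer_center (a point): Centre, half-way up, of the frame transformer: iron core in a steel strap, 46 mm high, 54 mm long (x) by 22 (y); brown winding 40 mm wide (y) from 12 to 37 mm up; flat feet 2 mm thick, 84 mm over both ends of x. z up. It starts on the stock tray's floor, its x 32 to 40 deg anticlockwise of the tray's x; within 10 deg of it, it lifts out. Best gripped high across the 54 mm. 0.33 kg.
- stock_tray: Grey sheet-steel stock tray holding the frame transformer, fixed: 124 mm (x) by 84 mm (y), 14 mm high, floor 1.5 mm thick. Both long edges (+y and -y sides) are turned in 14 mm at the top, leaving an opening 56 mm wide in y, 120 mm long in x; 11 mm of height under the turned-in edges. Origin: centre of its underside, z up.
- two_bay_tray: Grey plastic kit tray with two bays, fixed: 198 mm (x) by 128 mm (y), walls 4 mm thick, 12 mm high, dark floor 3 mm thick. A 4 mm rib, its top 9 mm above the table, crosses it at x = +25 mm: big bay x -95 to +23 mm, small bay x +27 to +95 mm, both y -60 to +60 mm. Origin: centre of its underside, z up.
- three_bay_tray: Grey plastic kit tray with three bays, fixed: 198 mm (x) by 158 mm (y), walls 4 mm thick, 12 mm high, dark floor 3 mm thick. 4 mm ribs, tops 9 mm above the table: one across at x = +25 mm (big bay x -95 to +23, y -75 to +75 mm), one along y = 0 beyond it (small bays x +27 to +95, y +2 to +75 or -75 to -2 mm; either takes either part). Origin: centre of its underside, z up.
- solder_reel_center (a point): Centre of the reel of solder, to be left alone: silver wire on a reel with two blue flanges, diameter 60 mm, 32 mm high, lying flat.
- valve_center (a point): Point 30 mm up the glass valve, to be left alone: a clear glass tube of 22 mm diameter standing in a white ceramic socket of 34 mm diameter, 63 mm high in all.
Not all that is in view belongs to the job. Leave any orange, turquoise or yellow look-alike of the part that bears heat_sink_center alone.

How it is judged (in metres and radians):
At the end, for the whole second after the job is handed in: Each part stands flat (tilt under 0.05 rad, underside within 2 mm of the bay floor), released and at rest, in its bay: toroid big and tall capacitor small bay of the two-bay tray; frame transformer big bay, heat sink and fat capacitor a small bay each of the three-bay tray (x of toroid_center in the frame of two_bay_tray between -0.068 and -0.004 m and y of toroid_center in the frame of two_bay_tray between -0.033 and 0.033 m and z of toroid_center in the frame of two_bay_tray between 0.019 and 0.0232 m and angle between each of toroid_center, tall_capacitor_center, frame_transformer_center, heat_sink_center, fat_capacitor_center's own z axis and vertical below 0.05 rad and linear speed of each of toroid, tallcap, frame, heatsink, fatcap below 0.02 m/s and angular speed of each of toroid, tallcap, frame, heatsink, fatcap below 0.2 rad/s and x of tall_capacitor_center in the frame of two_bay_tray between 0.038 and 0.084 m and y of tall_capacitor_center in the frame of two_bay_tray between -0.049 and 0.049 m and z of tall_capacitor_center in the frame of two_bay_tray between 0.032 and 0.0362 m and x of frame_transformer_center in the frame of three_bay_tray between -0.088 and 0.016 m and y of frame_transformer_center in the frame of three_bay_tray between -0.066 and 0.066 m and z of frame_transformer_center in the frame of three_bay_tray between 0.024 and 0.0282 m and x of heat_sink_center in the frame of three_bay_tray between 0.036 and 0.086 m and y of heat_sink_center in the frame of three_bay_tray between -0.066 and 0.066 m and z of heat_sink_center in the frame of three_bay_tray between 0.021 and 0.0252 m and x of fat_capacitor_center in the frame of three_bay_tray between 0.044 and 0.078 m and y of fat_capacitor_center in the frame of three_bay_tray between -0.058 and 0.058 m and z of fat_capacitor_center in the frame of three_bay_tray between 0.021 and 0.0252 m and ((y of heat_sink_center in the frame of three_bay_tray above 0.01 m and y of fat_capacitor_center in the frame of three_bay_tray below -0.018 m) or (y of heat_sink_center in the frame of three_bay_tray below -0.01 m and y of fat_capacitor_center in the frame of three_bay_tray above 0.018 m))); the robot touches nothing.
It fails at once if the frame transformer was pulled up through the stock tray's opening while still askew (more than 24 degrees from square) (horizontal distance between frame_transformer_center and stock_tray below 0.04 m and z of frame_transformer_center in the frame of stock_tray between 0.0375 and 0.055 m and angle between the x axis of frame_transformer_center and the x axis of stock_tray, either way round above 0.42 rad).
It fails at once if the valve was moved more than 20 mm or knocked over (distance of valve_center from where it was at the start of the episode above 0.02 m).
It fails at once if the solder reel was moved more than 20 mm (distance of solder_reel_center from where it was at the start of the episode above 0.02 m).
It also fails if it takes over 128 s, if anything falls off the work surface, if the arm or the gripper's body presses on something with over 40 N, if the wrist force passes 120 N, or if a joint passes its speed limit or range.

## Working session

There is one attempt and no reset: what is moved stays moved. The work goes in short steps, Python scripts to look and compute and a shell command to move; the robot and the scene stay as the last step left them, time stands still between calls to the robot, and variables do not carry over. Pictures are saved under pics/ and viewed, and the job is handed in when it is done.

```bash
ls; mkdir -p pics; python3 - <<'E'
from cell import ctrl
import cv2,numpy as np
s=ctrl.read_state()
for k,v in s.items(): print(k,np.round(v,3))
for n in("scene","top"):
    d=ctrl.get_image(n)
    print(n,{k:np.round(v,3).tolist() for k,v in d.items() if k!="img"})
    cv2.imwrite(f"pics/{n}0.png",d["img"][...,::-1])
E
```

```text
pics
clock 0.0
qpos [-1.307  0.629  0.038  1.518 -0.027  0.996 -0.02 ]
qd [ 0.     0.    -0.001 -0.001 -0.     0.001 -0.   ]
tau [ 0.0000e+00 -5.6342e+01  1.2260e+00 -1.9344e+01  1.1000e-02  1.1000e-02
  0.0000e+00]
eef_pos [210.241 614.384 230.4  ]
tool_rot [-3.142e+00  2.000e-03  1.241e+00]
force [ 0.476  0.967 -0.264]
torque [ 0.005 -0.017  0.025]
width 85.449
scene {'vfov': 52.329, 'cx': 320.267, 'cy': 243.005, 'T': [[0.218, -0.639, 0.738, 1207.717], [0.976, 0.13, -0.175, -154.384], [0.016, 0.758, 0.652, 628.764], [0.0, 0.0, 0.0, 1.0]]}
top {'vfov': 51.77, 'cx': 319.174, 'cy': 234.48, 'T': [[0.026, 0.98, -0.197, 399.471], [-1.0, 0.027, 0.006, -0.046], [0.011, 0.197, 0.98, 923.538], [0.0, 0.0, 0.0, 1.0]]}
```

View pics/scene0.png

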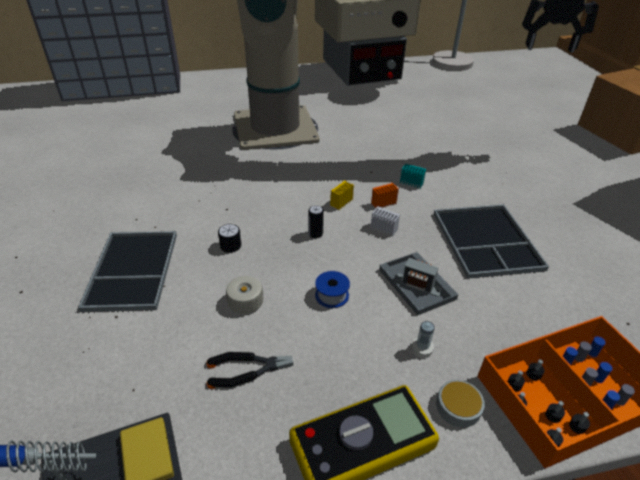

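View pics/top0.png

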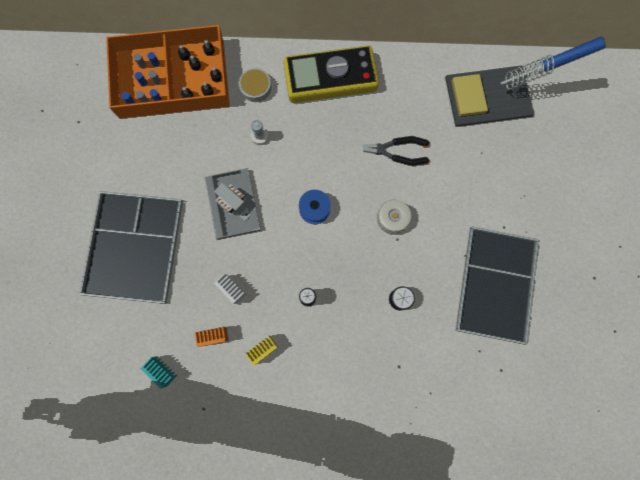

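```bash
cat > h.py <<'E'
from cell import ctrl
import cv2,numpy as np
from scipy.optimize import minimize
def cyl(d,z0,z1,n=32):
    a=np.linspace(0,2*np.pi,n,endpoint=False);r=d/2
    return np.array([[r*np.cos(t),r*np.sin(t),z] for z in(z0,z1) for t in a])
def box(x,y,z0,z1):
    return np.array([[sx*x/2,sy*y/2,z] for z in(z0,z1) for sx in(-1,1) for sy in(-1,1)])
# models: list of convex pieces, z from table
M={"toroid_center":[cyl(62,0,36)],"tall_capacitor_center":[cyl(30,0,62)],"fat_capacitor_center":[cyl(42,0,40)],
"heat_sink_center":[box(50,26,0,40)],
"frame_transformer_center":[box(54,22,1.5,47.5),box(54*.7,40,13.5,38.5),box(84,22,1.5,3.5)],
"stock_tray":[box(124,84,0,14)],"two_bay_tray":[box(198,128,0,12)],"three_bay_tray":[box(198,158,0,12)],
"solder_reel_center":[cyl(60,0,32)],"valve_center":[cyl(34,0,20),cyl(22,0,63)]}
def proj(d,P):
    T=np.array(d["T"]);p=(np.asarray(P)-T[:3,3])@T[:3,:3]
    f=240/np.tan(np.radians(d["vfov"])/2)
    return np.c_[d["cx"]+f*p[:,0]/-p[:,2],d["cy"]-f*p[:,1]/-p[:,2]]
def ray(d,u,v,z):
    T=np.array(d["T"]);f=240/np.tan(np.radians(d["vfov"])/2)
    w=T[:3,:3]@np.array([(u-d["cx"])/f,-(v-d["cy"])/f,-1]);o=T[:3,3]
    return (o+w*(z-o[2])/w[2])[:2]
def sil(d,name,q,dz=0,S=4):
    m=np.zeros((480*S,640*S),np.uint8);c,s=np.cos(q[2]),np.sin(q[2])
    for P in M[name]:
        W=np.c_[q[0]+c*P[:,0]-s*P[:,1],q[1]+s*P[:,0]+c*P[:,1],P[:,2]+dz]
        h=cv2.convexHull(((proj(d,W)+.5)*S).astype(np.int32));cv2.fillConvexPoly(m,h,1)
    return m
def fit(d,name,mask,q0,yaw=True,dz=0):
    # crop for speed
    S=4;ys,xs=np.where(mask);x0,x1,y0,y1=max(xs.min()-25,0),xs.max()+25,max(ys.min()-25,0),ys.max()+25
    big=cv2.resize(mask.astype(np.uint8)[y0:y1,x0:x1],None,fx=S,fy=S,interpolation=cv2.INTER_NEAREST)
    big=cv2.GaussianBlur(big.astype(np.float32),(0,0),4)
    def cost(q):
        q=np.r_[q,q0[2]] if not yaw else np.r_[q[:2],q[2]/50]
        m=sil(d,name,q,dz)[y0*S:y1*S,x0*S:x1*S].astype(np.float32)
        return np.abs(cv2.GaussianBlur(m,(0,0),4)-big).sum()/big.sum()
    x=np.array([q0[0],q0[1],q0[2]*50]) if yaw else np.array(q0[:2])
    n=len(x);sx=np.vstack([x]+[x+6*np.eye(n)[i] for i in range(n)])
    r=minimize(cost,x,method="Nelder-Mead",options=dict(initial_simplex=sx,xatol=.1,fatol=1e-4,maxiter=150))
    q=r.x.copy()
    if yaw:q[2]/=50
    else:q=np.r_[q,q0[2]]
    return q,r.fun
E
python3 - <<'E'
from h import *
import pickle
D={c:ctrl.get_image(c) for c in("top","scene")}
R={}
for n in M:
  for c in D:
    r=ctrl.cut_out(c,n); R[n,c]=r
    print(n,c,[(round(x["score"],2),np.round(x["rect"]).tolist(),int(x["pixels"].sum())) for x in r])
pickle.dump((D,R),open("seg0.pkl","wb")); print(ctrl.read_state()["clock"])
E
```

```text
toroid_center top [(0.88, [378.0, 197.0, 410.0, 236.0], 959), (0.6, [215.0, 185.0, 248.0, 220.0], 674)]
toroid_center scene [(0.86, [228.0, 276.0, 262.0, 314.0], 1133)]
tall_capacitor_center top [(0.48, [297.0, 286.0, 316.0, 305.0], 260)]
tall_capacitor_center scene []
fat_capacitor_center top [(0.9, [389.0, 288.0, 417.0, 311.0], 462)]
fat_capacitor_center scene [(0.94, [218.0, 224.0, 242.0, 253.0], 561), (0.6, [398.0, 259.0, 438.0, 296.0], 1021)]
heat_sink_center top [(0.81, [244.0, 337.0, 277.0, 362.0], 460), (0.78, [216.0, 273.0, 248.0, 306.0], 497), (0.75, [193.0, 327.0, 228.0, 348.0], 516)]
heat_sink_center scene [(0.78, [373.0, 183.0, 397.0, 205.0], 454), (0.72, [372.0, 208.0, 400.0, 238.0], 640), (0.71, [399.0, 165.0, 428.0, 188.0], 460), (0.63, [332.0, 182.0, 355.0, 210.0], 516)]
frame_transformer_center top [(0.59, [216.0, 187.0, 249.0, 220.0], 684)]
frame_transformer_center scene [(0.64, [402.0, 258.0, 438.0, 300.0], 998)]
stock_tray top [(0.73, [206.0, 165.0, 261.0, 242.0], 2114)]
stock_tray scene []
two_bay_tray top [(0.65, [456.0, 224.0, 540.0, 346.0], 7549)]
two_bay_tray scene [(0.89, [78.0, 232.0, 175.0, 315.0], 5771), (0.27, [312.0, 267.0, 348.0, 308.0], 1144)]
three_bay_tray top [(0.93, [82.0, 190.0, 180.0, 304.0], 9256), (0.67, [214.0, 188.0, 251.0, 219.0], 735)]
three_bay_tray scene [(0.82, [431.0, 206.0, 548.0, 278.0], 5686)]
solder_reel_center top [(0.66, [300.0, 188.0, 328.0, 223.0], 889)]
solder_reel_center scene [(0.61, [313.0, 270.0, 350.0, 307.0], 1089)]
valve_center top [(0.89, [254.0, 118.0, 267.0, 144.0], 325)]
valve_center scene [(0.79, [413.0, 324.0, 436.0, 359.0], 607)]
1.2
```

```bash
python3 - <<'E'
from h import *
import pickle
D,R=pickle.load(open("seg0.pkl","rb"))
pick={("heat_sink_center","top"):1,("heat_sink_center","scene"):1}
for n in M:
  for c in D:
    r=R[n,c]
    if not r: continue
    m=r[pick.get((n,c),0)]["pixels"].copy()
    if n=="stock_tray":
        m|=R["frame_transformer_center",c][0]["pixels"]
    ys,xs=np.where(m);h=M[n][0][:,2].max()/2
    p=ray(D[c],xs.mean(),ys.mean(),h)
    if M[n][0].shape[0]>8: starts=[0]
    elif "tray" in n: starts=[0]
    else: starts=np.radians([0,30,60,90,120,150])
    if n=="two_bay_tray" : starts=[1.4,-1.4+np.pi*0+np.pi]  
    if n=="three_bay_tray": starts=[1.4,1.7]
    if n=="stock_tray": starts=[1.3,1.8,1.55]
    best=[fit(D[c],n,m,[*p,s],yaw=M[n][0].shape[0]==8) for s in starts]
    best.sort(key=lambda b:b[1])
    for q,f in best[:2 if len(best)>1 else 1]: print(n,c,np.round(q[:2],1),round(np.degrees(q[2])%360,1),round(f,3))
E
```

```text
toroid_center top [ 620.  -145.1] 0.0 0.052
toroid_center scene [ 620. -146.] 0.0 0.158
tall_capacitor_center top [463.9  12.7] 0.0 0.054
fat_capacitor_center top [ 466.9 -156.7] 0.0 0.131
fat_capacitor_center scene [ 472.3 -158.1] 0.0 0.098
heat_sink_center top [476.8 153.6] 46.3 0.042
heat_sink_center top [476.7 153.6] 46.4 0.042
heat_sink_center scene [478.3 152.3] 41.3 0.043
heat_sink_center scene [478.3 152.2] 41.1 0.043
frame_transformer_center top [642.1 162. ] 50.4 0.138
frame_transformer_center top [642.5 162.4] 48.2 0.139
frame_transformer_center scene [645.5 160.8] 49.6 0.073
frame_transformer_center scene [645.6 160.8] 230.3 0.074
stock_tray top [640.2 162. ] 13.9 0.049
stock_tray top [640.6 162.5] 14.0 0.049
two_bay_tray top [ 499.  -339.2] 170.4 0.015
two_bay_tray top [ 499.2 -339.3] 170.6 0.016
two_bay_tray scene [ 503.  -340.3] 170.6 0.035
two_bay_tray scene [ 502.8 -341.4] 171.2 0.038
three_bay_tray top [551.8 344.1] 104.0 0.328
three_bay_tray top [550.4 345.8] 68.3 0.34
three_bay_tray scene [556.3 341.4] 68.7 0.322
three_bay_tray scene [556.2 344.2] 103.0 0.356
solder_reel_center top [635.9   5.6] 0.0 0.024
solder_reel_center scene [639.6   4.2] 0.0 0.054
valve_center top [776.8 116.1] 0.0 0.155
valve_center scene [781.5 115.1] 0.0 0.183
```

```bash
python3 - <<'E'
import pickle,cv2,numpy as np
D,R=pickle.load(open("seg0.pkl","rb"))
t=D["top"]["img"];s=D["scene"]["img"]
a=cv2.resize(t[155:315,190:270],None,fx=5,fy=5,interpolation=cv2.INTER_CUBIC)[:, :]
b=cv2.resize(s[195:320,365:470],None,fx=4,fy=4,interpolation=cv2.INTER_CUBIC)
a=cv2.resize(a,(300,600))
b=cv2.copyMakeBorder(b,0,100,0,0,cv2.BORDER_CONSTANT)
cv2.imwrite("pics/z0.png",np.hstack([a,b[:600,:]])[...,::-1])
E
```

```text
(no output)
```

View pics/z0.png

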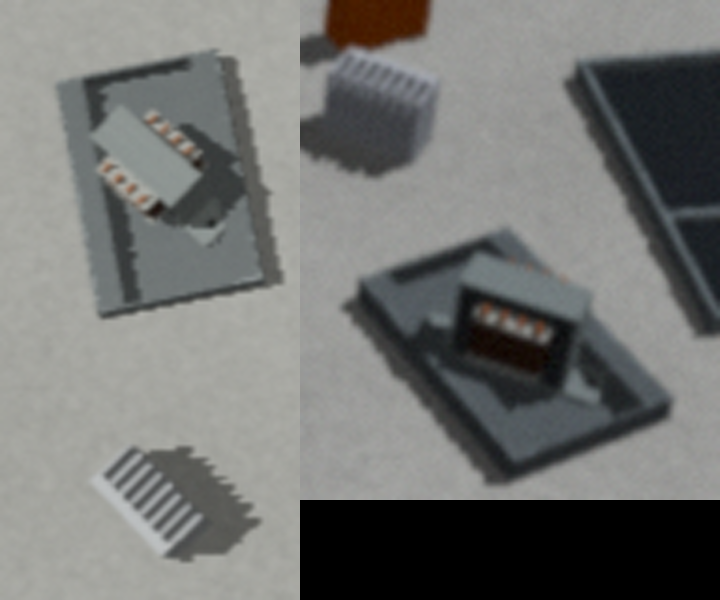

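```bash
python3 - <<'E'
from h import *
import pickle
D,R=pickle.load(open("seg0.pkl","rb"))
for n,c,ss in [("three_bay_tray","top",[0,.15,-.15]),("three_bay_tray","scene",[0,.15,-.15]),("two_bay_tray","scene",[-.16])]:
    m=R[n,c][0]["pixels"]; ys,xs=np.where(m)
    for s in ss:
        q,f=fit(D[c],n,m,[*ray(D[c],xs.mean(),ys.mean(),6),s]); print(n,c,np.round(q[:2],1),np.round(np.degrees(q[2]),1),round(f,3))
# draw in both
Q={"two_bay_tray":(501,-340,-.165),"stock_tray":(642,162,.243),"frame_transformer_center":(644,161,.87),"heat_sink_center":(477.5,153,.764)}
E
cat > go.py <<'E'
import sys
from h import *
def go(x,y,z,yaw=None):
    s=ctrl.read_state();p=np.array(s["eef_pos"]);r=s["tool_rot"]
    from scipy.spatial.transform import Rotation as Ro
    A=Ro.from_euler("xyz",r); d=A.inv().apply(np.array([x,y,z])-p)/40
    out=np.round(d,2).tolist()
    if yaw is not None:
        c=[Ro.from_euler("xyz",[np.pi,0,np.radians(yaw+k)]) for k in(0,180,-180)]
        v=[np.degrees((A.inv()*q).as_rotvec()) for q in c]
        v.sort(key=lambda w:np.linalg.norm(w)); print("rotvecs",[np.round(w,1).tolist() for w in v])
    print("pos",np.round(p,1),"yaw",round(np.degrees(r[2]),1),"shift",out,"w",round(s["width"],1),"t",s["clock"],"q7",round(s["qpos"][6],2),"F",np.round(s["force"],1))
if __name__=="__main__": go(*[float(a) for a in sys.argv[1:]])
E
python3 go.py 620 -145.5 100 76
```

```text
three_bay_tray top [551.6 345. ] -4.2 0.015
three_bay_tray top [551.5 344.9] -4.1 0.014
three_bay_tray top [551.7 344.8] -4.2 0.014
three_bay_tray scene [555.1 341.7] -3.9 0.016
three_bay_tray scene [554.6 341.8] -4.1 0.016
three_bay_tray scene [554.7 341.8] -4.1 0.016
two_bay_tray scene [ 502.9 -340.1] -9.2 0.035
rotvecs [[-0.0, -0.0, -4.9], [-0.0, 0.0, 175.1], [-0.0, 0.0, 175.1]]
pos [210.5 615.  231.3] yaw 71.1 shift [-14.67, 15.84, 3.28] w 85.3 t 1.2 q7 -0.02 F [ 0.1  0.5 -0.3]
```

```bash
python3 -m creep '-14.6 15.8 1 0 0 71 0;-14.6 15.8 1 0 0 71 0;-14.6 15.8 1 0 0 71 0;-14.6 15.8 1 0 0 71 0;-14.6 15.8 1 0 0 71 0;-14.6 15.8 1 0 0 71 0;-14.6 15.8 1 0 0 71 0;-14.6 15.8 1 0 0 71 0;-14.6 15.8 1 0 0 71 0;-14.6 15.8 1 0 0 71 0'; python3 go.py 620 -145.5 100 0
```

```text
clock: 2.03
eef_pos: [408.9, 247.1, 212.3]
tool_rot: [-3.141, -0.001, -0.004]
force: [2.3, -0.3, 0.4]
width: 85.2
rotvecs [[-0.0, -0.0, -0.2], [-0.1, 0.1, 179.8], [-0.1, 0.1, 179.8]]
pos [408.9 247.1 212.3] yaw -0.2 shift [5.31, 9.8, 2.8] w 85.2 t 2.0333 q7 -0.35 F [ 2.3 -0.3  0.4]
```

```bash
python3 -m creep '5.3 9.8 2.8 0 0 0 0;5.3 9.8 2.8 0 0 0 0;5.3 9.8 2.8 0 0 0 0;5.3 9.8 2.8 0 0 0 0;5.3 9.8 2.8 0 0 0 0;5.3 9.8 2.8 0 0 0 0;5.3 9.8 2.8 0 0 0 0;5.3 9.8 2.8 0 0 0 0;5.3 9.8 2.8 0 0 0 0;5.3 9.8 2.8 0 0 0 0'; python3 go.py 620 -145.5 6 0
```

```text
clock: 2.87
eef_pos: [601.9, -108.2, 109.9]
tool_rot: [-3.141, -0.0, 0.002]
force: [-0.0, 1.4, 0.4]
width: 85.3
rotvecs [[-0.0, -0.0, 0.1], [0.0, -0.0, -179.9], [0.0, -0.0, -179.9]]
pos [ 601.9 -108.2  109.9] yaw 0.1 shift [0.45, 0.93, 2.6] w 85.3 t 2.8667 q7 0.4 F [-0.   1.4  0.4]
```

```bash
python3 -m creep '0.45 0.93 0.3 0 0 0 0;0.45 0.93 0.3 0 0 0 0;0.45 0.93 0.3 0 0 0 0;0.45 0.93 0.3 0 0 0 0'; python3 go.py 620 -145.5 6 0; python3 - <<'E'
from h import *
for n in("scene","top"):
    d=ctrl.get_image(n); cv2.imwrite(f"pics/{n}1.png",d["img"][...,::-1])
E
```

```text
clock: 3.2
eef_pos: [618.7, -142.9, 98.0]
tool_rot: [-3.14, 0.001, 0.001]
force: [-0.3, 0.6, 0.1]
width: 85.3
rotvecs [[-0.1, 0.1, 0.1], [-0.1, -0.1, -179.9], [-0.1, -0.1, -179.9]]
pos [ 618.7 -142.9   98. ] yaw 0.1 shift [0.03, 0.07, 2.3] w 85.3 t 3.2 q7 0.44 F [-0.3  0.6  0.1]
```

View pics/scene1.png

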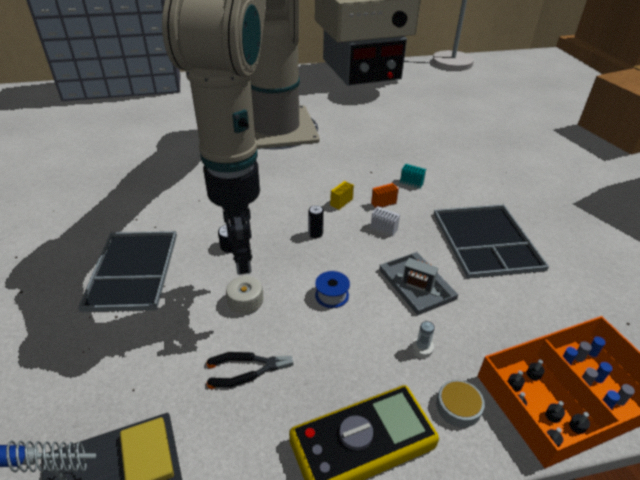

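The gripper is above the toroid (245,292), jaws along world x. I go down and close.

```bash
python3 -m creep '0.03 0.02 1.2 0 0 0 0;0.03 0.02 2.3 0 0 0 0;0.03 0.02 2.3 0 0 0 0;0.03 0.02 2.3 0 0 0 0;0.03 0.02 2.3 0 0 0 0'; python3 go.py 620 -145.5 6 0;
```

```text
clock: 3.72
eef_pos: [620.8, -143.5, 7.4]
tool_rot: [-3.142, -0.0, 0.003]
force: [0.8, -0.2, 0.3]
width: 85.2
rotvecs [[-0.0, -0.0, 0.2], [0.0, -0.0, -179.8], [0.0, -0.0, -179.8]]
pos [ 620.8 -143.5    7.4] yaw 0.2 shift [-0.02, 0.05, 0.03] w 85.2 t 3.7167 q7 0.47 F [ 0.8 -0.2  0.3]
```

```bash
python3 -m creep '0 0.05 0 0 0 0 0;0 0.05 0 0 0 0 1;0 0.05 0 0 0 0 1;0 0.05 0 0 0 0 1;0 0.05 0 0 0 0 1;0 0.05 0 0 0 0 1;0 0.05 0 0 0 0 1;0 0.05 0 0 0 0 1;0 0.05 0 0 0 0 1'; python3 go.py 620 -145.5 60 0;
```

```text
clock: 4.47
eef_pos: [621.5, -146.8, 8.8]
tool_rot: [3.141, -0.003, 0.002]
force: [-2.4, 0.4, 8.8]
width: 60.6
rotvecs [[0.0, -0.2, 0.1], [0.2, 0.0, -179.9], [0.2, 0.0, -179.9]]
pos [ 621.5 -146.8    8.8] yaw 0.1 shift [-0.03, -0.03, -1.28] w 60.6 t 4.4667 q7 0.47 F [-2.4  0.4  8.8]
```

```bash
python3 -m creep '0 0.05 -0.5 0 0 0 1;0 0.05 -1.5 0 0 0 1;0 0.05 -1.5 0 0 0 1'; python3 go.py 465.5 -334 65 0;
```

```text
clock: 4.72
eef_pos: [624.4, -150.0, 72.9]
tool_rot: [3.139, -0.01, 0.001]
force: [2.4, -1.0, -3.1]
width: 60.4
rotvecs [[0.2, -0.6, 0.1], [0.9, 0.3, -179.9], [0.9, 0.3, -179.9]]
pos [ 624.4 -150.    72.9] yaw 0.1 shift [-3.98, 4.59, 0.17] w 60.4 t 4.7167 q7 0.45 F [ 2.4 -1.  -3.1]
```

```bash
python3 -m creep '-3.98 4.59 0.1 0 0 0 1;-3.98 4.59 0.1 0 0 0 1;-3.98 4.59 0.1 0 0 0 1;-3.98 4.59 0.1 0 0 0 1;-3.98 4.59 0.1 0 0 0 1;-3.98 4.59 0.1 0 0 0 1;-3.98 4.59 0.1 0 0 0 1;-3.98 4.59 0.1 0 0 0 1;-3.98 4.59 0.1 0 0 0 1;-3.98 4.59 0.1 0 0 0 1'; python3 go.py 465.5 -334 12 0;python3 - <<'E'
from h import *
for n in("scene",):
    d=ctrl.get_image(n); cv2.imwrite(f"pics/{n}2.png",d["img"][...,::-1])
E
```

```text
clock: 5.55
eef_pos: [462.9, -330.6, 62.4]
tool_rot: [-3.141, -0.001, 0.004]
force: [0.2, 0.7, -3.7]
width: 59.9
rotvecs [[-0.1, -0.1, 0.2], [0.1, -0.1, -179.8], [0.1, -0.1, -179.8]]
pos [ 462.9 -330.6   62.4] yaw 0.2 shift [0.06, 0.09, 1.26] w 59.9 t 5.55 q7 0.81 F [ 0.2  0.7 -3.7]
```

View pics/scene2.png

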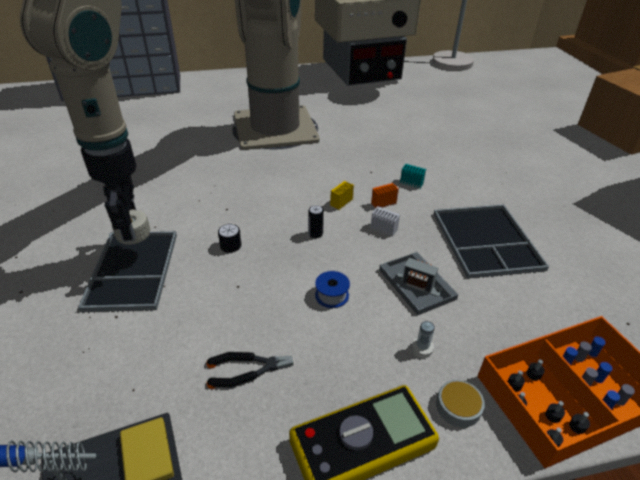

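```bash
python3 -m creep '0.06 0.05 0.5 0 0 0 1;0.06 0.05 0.8 0 0 0 1;0.06 0.05 1 0 0 0 1;0.06 0.05 1.15 0 0 0 1;0.06 0.05 1.2 0 0 0 1;0.06 0.05 1.2 0 0 0 1'; python3 go.py 465.5 -334 12 0
```

```text
clock: 6.1
eef_pos: [463.6, -333.8, 13.8]
tool_rot: [-3.141, 0.001, 0.002]
force: [-0.9, -0.5, -4.2]
width: 60.3
rotvecs [[-0.0, 0.1, 0.1], [-0.1, -0.1, -179.9], [-0.1, -0.1, -179.9]]
pos [ 463.6 -333.8   13.8] yaw 0.1 shift [0.05, 0.01, 0.05] w 60.3 t 6.1 q7 0.83 F [-0.9 -0.5 -4.2]
```

```bash
python3 -m creep '0 0 0.03 0 0 0 1;0 0 0.06 0 0 0 1;0 0 0.06 0 0 0 1'; python3 go.py 465.5 -334 12 0
```

```text
clock: 6.35
eef_pos: [464.0, -334.4, 12.3]
tool_rot: [3.141, -0.0, 0.002]
force: [-0.2, -0.5, -4.1]
width: 60.4
rotvecs [[0.0, -0.0, 0.1], [0.0, 0.0, -179.9], [0.0, 0.0, -179.9]]
pos [ 464.  -334.4   12.3] yaw 0.1 shift [0.04, -0.01, 0.01] w 60.4 t 6.35 q7 0.83 F [-0.2 -0.5 -4.1]
```

```bash
python3 -m creep '0 0 0.03 0 0 0 1;0 0 0.06 0 0 0 1;0 0 0.06 0 0 0 1'; python3 go.py 465.5 -334 12 0
```

```text
clock: 6.6
eef_pos: [464.1, -334.4, 11.8]
tool_rot: [3.141, -0.001, 0.002]
force: [-3.8, 2.4, 13.9]
width: 60.3
rotvecs [[0.0, -0.1, 0.1], [0.1, 0.0, -179.9], [0.1, 0.0, -179.9]]
pos [ 464.1 -334.4   11.8] yaw 0.1 shift [0.03, -0.01, -0.01] w 60.3 t 6.6 q7 0.83 F [-3.8  2.4 13.9]
```

```bash
python3 -m creep '0 0 -0.03 0 0 0 0.1;0 0 -0.03 0 0 0 0.1;0 0 -0.03 0 0 0 0.1;0 0 -0.03 0 0 0 0.1;0 0 -0.8 0 0 0 0.1;0 0 -1.8 0 0 0 0.1;0 0 -2 0 0 0 0.1;0 0 -2 0 0 0 0.1'; python3 go.py 468 -157.5 95 0;python3 - <<'E'
from h import *
for c in("scene","top"):
    d=ctrl.get_image(c); cv2.imwrite(f"pics/{c}3.png",d["img"][...,::-1])
E
```

```text
clock: 7.27
eef_pos: [465.9, -335.8, 92.5]
tool_rot: [3.138, -0.005, 0.002]
force: [0.4, 0.0, 0.5]
width: 76.8
rotvecs [[0.2, -0.3, 0.1], [0.5, 0.3, -179.9], [0.5, 0.3, -179.9]]
pos [ 465.9 -335.8   92.5] yaw 0.1 shift [0.06, -4.46, -0.08] w 76.8 t 7.2667 q7 0.8 F [0.4 0.  0.5]
```

View pics/scene3.png

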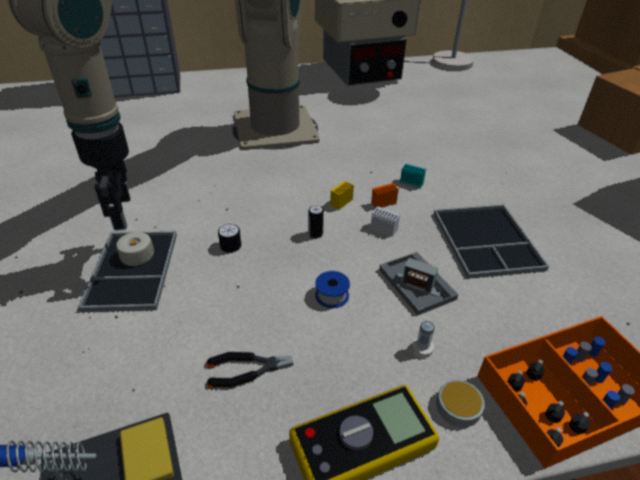

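```bash
python3 -m creep '0 -8.7 -0.3 0 0 0 0.2;0 -8.7 -0.3 0 0 0 0.2;0 -8.7 -0.3 0 0 0 0.2;0 -8.7 -0.3 0 0 0 0.2;0 -8.7 -0.3 0 0 0 0.2;0 -8.7 -0.3 0 0 0 0.2;0 -8.7 -0.3 0 0 0 0.2;0 -8.7 -0.3 0 0 0 0.2;0 -8.7 -0.3 0 0 0 0.2;0 -8.7 -0.3 0 0 0 0.2'; python3 -m creep '0 0 0 0 0 0 0.2;0 0 0 0 0 0 0.2;0 0 0 0 0 0 0.2'; python3 go.py 465 12.3 18 0
```

```text
clock: 8.2
eef_pos: [461.8, 19.2, 100.0]
tool_rot: [-3.14, 0.004, 0.011]
force: [-0.6, -0.3, -0.3]
width: 68.6
clock: 8.45
eef_pos: [462.9, 11.8, 101.1]
tool_rot: [3.14, 0.001, -0.001]
force: [0.3, -0.2, -0.1]
width: 68.4
rotvecs [[0.1, 0.1, -0.1], [0.1, -0.1, 179.9], [0.1, -0.1, 179.9]]
pos [462.9  11.8 101.1] yaw -0.1 shift [0.05, -0.02, 2.08] w 68.4 t 8.45 q7 0.28 F [ 0.3 -0.2 -0.1]
```

```bash
python3 -m creep '0.05 0 1 0 0 0 0.2;0.05 0 1.9 0 0 0 0.2;0.05 0 2.1 0 0 0 0.2;0.05 0 2.1 0 0 0 0.2;0.05 0 2.1 0 0 0 1;0.05 0 2.1 0 0 0 1;0.05 0 2.1 0 0 0 1;0.05 0 2.1 0 0 0 1;0.05 0 2.1 0 0 0 1;0.05 0 2.1 0 0 0 1'; python3 -m creep '0 0 0 0 0 0 1;0 0 0 0 0 0 1;0 0 0 0 0 0 1'; python3 go.py 465 12.3 90 0
```

```text
clock: 9.28
eef_pos: [466.3, 13.4, 18.9]
tool_rot: [3.141, -0.003, 0.001]
force: [-0.4, -1.6, 7.3]
width: 28.6
clock: 9.53
eef_pos: [466.3, 13.3, 18.9]
tool_rot: [3.141, -0.003, 0.001]
force: [-1.2, -0.5, 6.8]
width: 28.6
rotvecs [[0.0, -0.2, 0.1], [0.3, 0.0, -179.9], [0.3, 0.0, -179.9]]
pos [466.3  13.3  18.9] yaw 0.1 shift [-0.03, 0.03, -1.78] w 28.6 t 9.5333 q7 0.43 F [-1.2 -0.5  6.8]
```

```bash
python3 -m creep '0 0 -0.8 0 0 0 1;0 0 -1.7 0 0 0 1;0 0 -1.8 0 0 0 1;2.37 9.06 -1.8 0 0 0 1;2.37 9.06 -1.8 0 0 0 1;2.37 9.06 -1.8 0 0 0 1;2.37 9.06 -1.8 0 0 0 1;2.37 9.06 -1.8 0 0 0 1;2.37 9.06 -1.8 0 0 0 1;2.37 9.06 -1.8 0 0 0 1'; python3 go.py 561 -350 28 0
```

```text
clock: 10.37
eef_pos: [539.8, -270.1, 90.0]
tool_rot: [3.142, -0.001, 0.002]
force: [-0.4, 0.4, -0.6]
width: 28.9
rotvecs [[0.0, -0.0, 0.1], [0.1, 0.0, -179.9], [0.1, 0.0, -179.9]]
pos [ 539.8 -270.1   90. ] yaw 0.1 shift [0.53, 2.0, 1.55] w 28.9 t 10.3667 q7 0.73 F [-0.4  0.4 -0.6]
```

```bash
python3 -m creep '0.53 2 0 0 0 0 1;0.53 2 0 0 0 0 1;0.53 2 0 0 0 0 1;0.53 2 0.6 0 0 0 1;0.53 2 1.2 0 0 0 1;0.53 2 1.5 0 0 0 1;0.53 2 1.6 0 0 0 1;0.53 2 1.6 0 0 0 1;0.53 2 1.6 0 0 0 1;0.53 2 1.6 0 0 0 1'; python3 go.py 561 -350 21.5 0
```

```text
clock: 11.2
eef_pos: [561.9, -348.7, 27.0]
tool_rot: [3.14, -0.002, 0.002]
force: [0.2, 0.1, 0.0]
width: 28.8
rotvecs [[0.1, -0.1, 0.1], [0.2, 0.1, -179.9], [0.2, 0.1, -179.9]]
pos [ 561.9 -348.7   27. ] yaw 0.1 shift [-0.02, 0.03, 0.14] w 28.8 t 11.2 q7 0.81 F [0.2 0.1 0. ]
```

```bash
python3 -m creep '0 0 0.06 0 0 0 1;0 0 0.1 0 0 0 1;0 0 0.13 0 0 0 1;0 0 0.15 0 0 0 1;0 0 0.15 0 0 0 1'; python3 go.py 561 -350 21.5 0
```

```text
clock: 11.62
eef_pos: [561.5, -348.5, 22.0]
tool_rot: [3.141, -0.002, 0.002]
force: [-2.9, 2.7, 12.9]
width: 28.7
rotvecs [[0.0, -0.1, 0.1], [0.1, 0.0, -179.9], [0.1, 0.0, -179.9]]
pos [ 561.5 -348.5   22. ] yaw 0.1 shift [-0.01, 0.04, 0.01] w 28.7 t 11.6167 q7 0.81 F [-2.9  2.7 12.9]
```

Landed. Release, rise, and go for the fat capacitor.

```bash
python3 -m creep '0 0 -0.03 0 0 0 0.4;0 0 -0.03 0 0 0 0.4;0 0 -0.03 0 0 0 0.4;0 0 -0.03 0 0 0 0.4;0 0 -0.8 0 0 0 0.4;0 0 -1.8 0 0 0 0.4;0 0 -2 0 0 0 0.2;0 0 -2 0 0 0 0.2'; python3 go.py 470 -157.5 70 0;python3 - <<'E'
from h import *
for c in("scene","top"):
    d=ctrl.get_image(c); cv2.imwrite(f"pics/{c}4.png",d["img"][...,::-1])
E
```

```text
clock: 12.28
eef_pos: [563.1, -350.0, 103.2]
tool_rot: [3.138, -0.006, 0.002]
force: [-0.1, -0.9, -0.3]
width: 68.3
rotvecs [[0.2, -0.3, 0.1], [0.5, 0.4, -179.9], [0.5, 0.4, -179.9]]
pos [ 563.1 -350.   103.2] yaw 0.1 shift [-2.32, -4.82, 0.8] w 68.3 t 12.2833 q7 0.78 F [-0.1 -0.9 -0.3]
```

View pics/scene4.png

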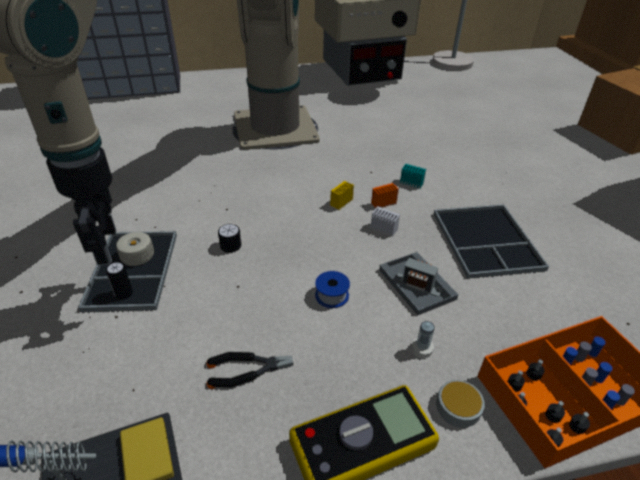

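```bash
python3 -m creep '-2.32 -4.82 0 0 0 0 0;-2.32 -4.82 0 0 0 0 0;-2.32 -4.82 0 0 0 0 0;-2.32 -4.82 0 0 0 0 0;-2.32 -4.82 0 0 0 0 0;-2.32 -4.82 0.8 0 0 0 0;-2.32 -4.82 0.8 0 0 0 0;-2.32 -4.82 0.8 0 0 0 0;-2.32 -4.82 0.8 0 0 0 0;-2.32 -4.82 0.8 0 0 0 0'; python3 go.py 470 -157.5 8 0
```

```text
clock: 13.22
eef_pos: [468.7, -157.8, 68.1]
tool_rot: [3.14, -0.001, -0.001]
force: [-0.2, -0.5, 0.5]
width: 85.7
rotvecs [[0.1, -0.1, -0.0], [-0.1, -0.2, 180.0], [-0.1, -0.2, 180.0]]
pos [ 468.7 -157.8   68.1] yaw -0.0 shift [0.03, -0.01, 1.5] w 85.7 t 13.2167 q7 0.67 F [-0.2 -0.5  0.5]
```

```bash
python3 -m creep '0.03 0 0.8 0 0 0 0;0.03 0 1.4 0 0 0 0;0.03 0 1.5 0 0 0 0;0.03 0 1.5 0 0 0 0;0.03 0 1.5 0 0 0 1;0.03 0 1.5 0 0 0 1;0.03 0 1.5 0 0 0 1;0.03 0 1.5 0 0 0 1;0.03 0 1.5 0 0 0 1;0.03 0 1.5 0 0 0 1'; python3 -m creep '0 0 0 0 0 0 1;0 0 0 0 0 0 1;0 0 0 0 0 0 1'; python3 go.py 470 -157.5 90 0
```

```text
clock: 14.05
eef_pos: [469.7, -155.8, 9.0]
tool_rot: [3.141, -0.002, 0.002]
force: [0.1, 0.7, 8.2]
width: 40.6
clock: 14.3
eef_pos: [469.7, -155.8, 9.0]
tool_rot: [3.141, -0.002, 0.002]
force: [-1.4, 0.1, 8.4]
width: 40.8
rotvecs [[0.0, -0.1, 0.1], [0.2, 0.0, -179.9], [0.2, 0.0, -179.9]]
pos [ 469.7 -155.8    9. ] yaw 0.1 shift [0.01, 0.04, -2.02] w 40.8 t 14.3 q7 0.72 F [-1.4  0.1  8.4]
```

```bash
python3 -m creep '0 0 -0.8 0 0 0 1;0 0 -1.8 0 0 0 1;3.54 -11.42 -2.3 0 0 0 1;3.54 -11.42 -2.3 0 0 0 1;3.54 -11.42 -2.3 0 0 0 1;3.54 -11.42 -2.3 0 0 0 1;3.54 -11.42 -2.3 0 0 0 1;3.54 -11.42 -2.3 0 0 0 1;3.54 -11.42 -2.3 0 0 0 1;3.54 -11.42 -2.3 0 0 0 1'; python3 go.py 611.4 301 100 -4.1
```

```text
clock: 15.13
eef_pos: [567.1, 165.3, 94.3]
tool_rot: [-3.141, -0.0, 0.003]
force: [1.4, -0.3, -1.8]
width: 40.7
rotvecs [[-0.0, -0.0, 4.2], [0.0, -0.0, -175.8], [0.0, -0.0, -175.8]]
pos [567.1 165.3  94.3] yaw 0.1 shift [1.12, -3.39, -0.14] w 40.7 t 15.1333 q7 0.1 F [ 1.4 -0.3 -1.8]
```

```bash
python3 -m creep '1.1 -3.42 -0.1 0 0 4 1;1.1 -3.42 -0.1 0 0 4 1;1.1 -3.42 -0.1 0 0 4 1;1.1 -3.42 -0.1 0 0 4 1;1.1 -3.42 -0.1 0 0 4 1;1.1 -3.42 0.5 0 0 4 1;1.1 -3.42 1 0 0 4 1;1.1 -3.42 1.5 0 0 4 1;1.1 -3.42 1.7 0 0 4 1;1.1 -3.42 1.8 0 0 4 1'; python3 go.py 611.4 301 12 -4.1
```

```text
clock: 15.97
eef_pos: [609.5, 298.5, 20.3]
tool_rot: [3.14, 0.003, -0.069]
force: [-0.3, 0.3, -1.5]
width: 40.6
rotvecs [[0.1, 0.2, 0.2], [-0.2, 0.1, -179.8], [-0.2, 0.1, -179.8]]
pos [609.5 298.5  20.3] yaw -3.9 shift [0.04, -0.07, 0.21] w 40.6 t 15.9667 q7 -0.13 F [-0.3  0.3 -1.5]
```

```bash
python3 - <<'E'
from h import *
for c in("scene","top"):
    d=ctrl.get_image(c); cv2.imwrite(f"pics/{c}5.png",d["img"][...,::-1])
E
```

```text
(no output)
```

View pics/scene5.png

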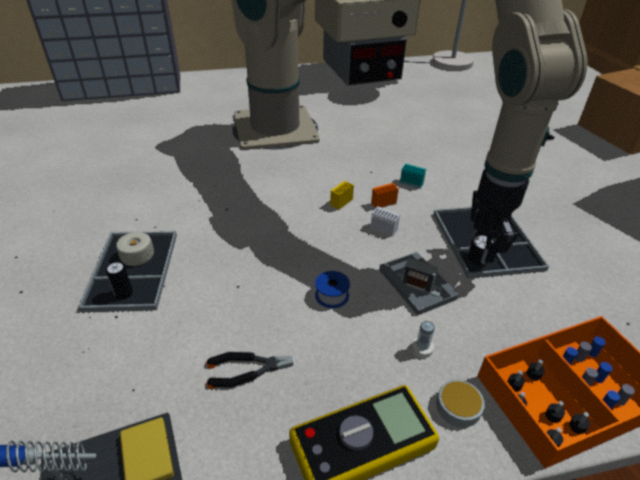

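Fat capacitor is over the -y small bay at (480,255). Lower and release.

```bash
python3 -m creep '0.02 0 0.05 0 0 0 1;0.02 0 0.1 0 0 0 1;0.02 0 0.15 0 0 0 1;0.02 0 0.2 0 0 0 1;0.02 0 0.22 0 0 0 1;0.02 0 0.22 0 0 0 1'; python3 go.py 611.4 301 12 -4.1
```

```text
clock: 16.57
eef_pos: [611.4, 299.6, 12.6]
tool_rot: [3.142, 0.0, -0.068]
force: [-0.0, 0.2, -0.5]
width: 40.8
rotvecs [[0.0, 0.0, 0.2], [-0.0, 0.0, -179.8], [-0.0, 0.0, -179.8]]
pos [611.4 299.6  12.6] yaw -3.9 shift [-0.0, -0.04, 0.01] w 40.8 t 16.5667 q7 -0.12 F [-0.   0.2 -0.5]
```

```bash
python3 -m creep '0 0 0.02 0 0 0 1;0 0 0.04 0 0 0 1;0 0 0.04 0 0 0 1'; python3 go.py 611.4 301 12 -4.1
```

```text
clock: 16.82
eef_pos: [611.7, 299.6, 12.1]
tool_rot: [-3.141, -0.0, -0.068]
force: [-1.4, -1.2, 6.0]
width: 40.8
rotvecs [[-0.0, -0.0, 0.2], [0.0, -0.0, -179.8], [0.0, -0.0, -179.8]]
pos [611.7 299.6  12.1] yaw -3.9 shift [-0.01, -0.03, 0.0] w 40.8 t 16.8167 q7 -0.12 F [-1.4 -1.2  6. ]
```

```bash
python3 -m creep '0 0 0 0 0 0 0.2;0 0 0 0 0 0 0.2;0 0 0 0 0 0 0.2;0 0 0 0 0 0 0.2;0 0 -0.8 0 0 0 0.2;0 0 -1.8 0 0 0 0.2;0 0 -2.2 0 0 0 0.2;0 0 -2.2 0 0 0 0.2'; python3 go.py 477.5 153 70 -46;python3 - <<'E'
from h import *
for c in("scene","top"):
    d=ctrl.get_image(c); cv2.imwrite(f"pics/{c}6.png",d["img"][...,::-1])
E
```

```text
clock: 17.48
eef_pos: [615.0, 300.4, 104.1]
tool_rot: [-3.138, -0.008, -0.068]
force: [1.5, 0.3, -0.7]
width: 68.5
rotvecs [[-0.4, -0.4, 42.1], [0.4, -0.5, -137.9], [0.4, -0.5, -137.9]]
pos [615.  300.4 104.1] yaw -3.9 shift [-3.19, 3.91, 0.81] w 68.5 t 17.4833 q7 -0.17 F [ 1.5  0.3 -0.7]
```

View pics/scene6.png

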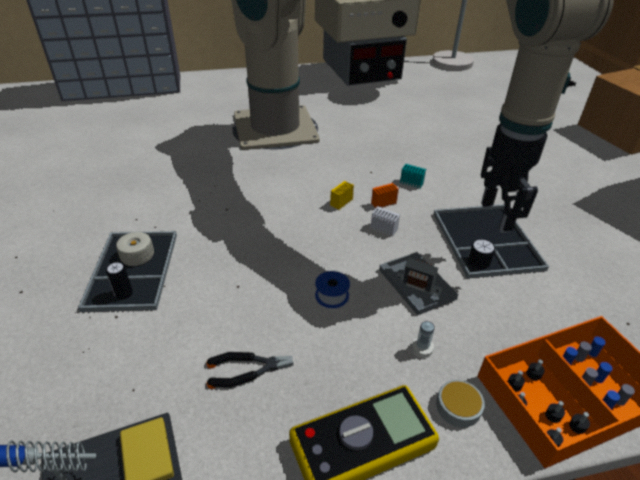

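Fat capacitor stands in its bay (482,255). Next the heat sink.

```bash
python3 -m creep '-3.2 3.85 0 0 0 42 0.2;-3.2 3.85 0 0 0 42 0.2;-3.2 3.85 0 0 0 42 0.2;-3.2 3.85 0 0 0 42 0.2;-3.2 3.85 0 0 0 42 0.2;-3.2 3.85 0.3 0 0 42 0.2;-3.2 3.85 0.5 0 0 42 0.2;-3.2 3.85 0.5 0 0 42 0.2;-3.2 3.85 0.5 0 0 42 0.2'; python3 go.py 477.5 153 8 -46
```

```text
clock: 18.33
eef_pos: [473.6, 155.4, 78.1]
tool_rot: [3.14, 0.001, -0.797]
force: [0.1, 0.4, -0.2]
width: 68.3
rotvecs [[0.1, 0.0, 0.3], [-0.1, 0.1, -179.7], [-0.1, 0.1, -179.7]]
pos [473.6 155.4  78.1] yaw -45.7 shift [0.11, -0.03, 1.75] w 68.3 t 18.3333 q7 -0.41 F [ 0.1  0.4 -0.2]
```

```bash
python3 -m creep '0.1 0 0.8 0 0 0 0.2;0.1 0 1.6 0 0 0 0.2;0.1 0 1.75 0 0 0 0.2;0.1 0 1.75 0 0 0 0.2;0.1 0 1.75 0 0 0 1;0.1 0 1.75 0 0 0 1;0.1 0 1.75 0 0 0 1;0.1 0 1.75 0 0 0 1;0.1 0 1.75 0 0 0 1;0.1 0 1.75 0 0 0 1'; python3 -m creep '0 0 0 0 0 0 1;0 0 0 0 0 0 1;0 0 0 0 0 0 1'; python3 go.py 477.5 153 90 -46
```

```text
clock: 19.17
eef_pos: [477.1, 152.2, 10.6]
tool_rot: [-3.139, -0.001, -0.8]
force: [-0.7, 0.2, 5.9]
width: 24.9
clock: 19.42
eef_pos: [477.1, 152.2, 10.6]
tool_rot: [-3.139, -0.001, -0.8]
force: [0.1, -0.2, 6.4]
width: 25.0
rotvecs [[-0.1, -0.1, 0.1], [0.1, -0.2, -179.9], [0.1, -0.2, -179.9]]
pos [477.1 152.2  10.6] yaw -45.9 shift [-0.01, -0.03, -1.98] w 25.0 t 19.4167 q7 -0.3 F [ 0.1 -0.2  6.4]
```

```bash
python3 -m creep '0 0 -0.8 0 0 0 1;0 0 -1.8 0 0 0 1;0 0 -2 0 0 0 1;0 0 -2 0 0 0 1'; python3 go.py 616.8 378 90 -4.1
```

```text
clock: 19.75
eef_pos: [478.3, 152.5, 92.2]
tool_rot: [-3.136, -0.003, -0.8]
force: [-0.4, -0.3, -1.1]
width: 25.2
rotvecs [[-0.3, -0.3, -41.7], [-0.3, 0.3, 138.3], [-0.3, 0.3, 138.3]]
pos [478.3 152.5  92.2] yaw -45.8 shift [-1.63, -6.41, 0.09] w 25.2 t 19.75 q7 -0.42 F [-0.4 -0.3 -1.1]
```

```bash
python3 -m creep '-1.63 -6.41 0 0 0 -41.7 1;-1.63 -6.41 0 0 0 -41.7 1;-1.63 -6.41 0 0 0 -41.7 1;-1.63 -6.41 0 0 0 -41.7 1;-1.63 -6.41 0 0 0 -41.7 1;-1.63 -6.41 0 0 0 -41.7 1;-1.63 -6.41 0 0 0 -41.7 1;-1.63 -6.41 0.3 0 0 -41.7 1;-1.63 -6.41 0.8 0 0 -41.7 1;-1.63 -6.41 1 0 0 -41.7 1'; python3 go.py 616.8 378 22 -4.1
```

```text
clock: 20.58
eef_pos: [612.1, 375.3, 44.8]
tool_rot: [3.138, 0.006, -0.074]
force: [-0.5, -0.7, -2.3]
width: 25.0
rotvecs [[0.2, 0.3, -0.1], [0.5, -0.3, 179.9], [0.5, -0.3, 179.9]]
pos [612.1 375.3  44.8] yaw -4.2 shift [0.11, -0.08, 0.57] w 25.0 t 20.5833 q7 -0.26 F [-0.5 -0.7 -2.3]
```

```bash
python3 -m creep '0.05 0 0.3 0 0 0 1;0.05 0 0.5 0 0 0 1;0.05 0 0.65 0 0 0 1;0.05 0 0.68 0 0 0 1;0.05 0 0.68 0 0 0 1;0.05 0 0.68 0 0 0 1'; python3 go.py 616.8 378 13.6 -4.1
```

```text
clock: 21.08
eef_pos: [617.4, 377.0, 22.6]
tool_rot: [-3.141, -0.001, -0.073]
force: [0.0, 0.5, -0.6]
width: 25.1
rotvecs [[-0.0, -0.1, -0.1], [-0.1, 0.1, 179.9], [-0.1, 0.1, 179.9]]
pos [617.4 377.   22.6] yaw -4.2 shift [-0.02, -0.02, 0.22] w 25.1 t 21.0833 q7 -0.25 F [ 0.   0.5 -0.6]
```

```bash
python3 -m creep '0 0 0.1 0 0 0 1;0 0 0.15 0 0 0 1;0 0 0.2 0 0 0 1;0 0 0.25 0 0 0 1;0 0 0.25 0 0 0 1;0 0 0.25 0 0 0 1'; python3 go.py 616.8 378 13.6 -4.1
```

```text
clock: 21.58
eef_pos: [616.9, 377.0, 13.7]
tool_rot: [-3.141, 0.0, -0.073]
force: [-3.3, -1.4, 9.6]
width: 24.7
rotvecs [[-0.0, 0.0, -0.1], [0.0, 0.1, 179.9], [0.0, 0.1, 179.9]]
pos [616.9 377.   13.7] yaw -4.2 shift [-0.0, -0.02, 0.0] w 24.7 t 21.5833 q7 -0.25 F [-3.3 -1.4  9.6]
```

```bash
python3 -m creep '0 0 -0.02 0 0 0 0.4;0 0 -0.02 0 0 0 0.4;0 0 -0.02 0 0 0 0.4;0 0 -0.02 0 0 0 0.4;0 0 -0.8 0 0 0 0.4;0 0 -1.8 0 0 0 0;0 0 -2.4 0 0 0 0;0 0 -2.4 0 0 0 0'; python3 go.py 643.8 161.4 75 50;python3 - <<'E'
from h import *
for c in("scene","top"):
    d=ctrl.get_image(c); cv2.imwrite(f"pics/{c}7.png",d["img"][...,::-1])
    f="frame_transformer_center"
    for t in(f,):
        r=ctrl.cut_out(c,t)
        if not r: print(c,"none");continue
        m=r[0]["pixels"];ys,xs=np.where(m);print(c,r[0]["score"],r[0]["rect"])
        for M0 in (M[f],[box(54,22,1.5,47.5),box(46,40,13.5,38.5)]):
            M[f]=M0
            res=sorted([fit(d,f,m,[643,161,s]) for s in(.75,.87,1)],key=lambda b:b[1])
            print(len(M0),np.round(res[0][0][:2],1),np.degrees(res[0][0][2]).round(1),round(res[0][1],3))
E
```

```text
clock: 22.25
eef_pos: [621.0, 378.2, 114.4]
tool_rot: [-3.136, -0.009, -0.073]
force: [0.6, -0.1, 1.0]
width: 84.4
rotvecs [[-0.0, -0.6, -54.2], [-0.8, 0.0, 125.8], [-0.8, 0.0, 125.8]]
pos [621.  378.2 114.4] yaw -4.2 shift [0.96, 5.37, 0.97] w 84.4 t 22.25 q7 -0.29 F [ 0.6 -0.1  1. ]
scene 0.67 [401.5, 258.6, 438.2, 297.2]
3 [645.2 160.5] 49.3 0.134
2 [646.2 161.3] 44.5 0.131
top 0.72 [213.8, 185.7, 249.3, 221.9]
2 [642.7 162.9] 50.8 0.189
2 [642.7 162.9] 50.8 0.189
```

View pics/scene7.png

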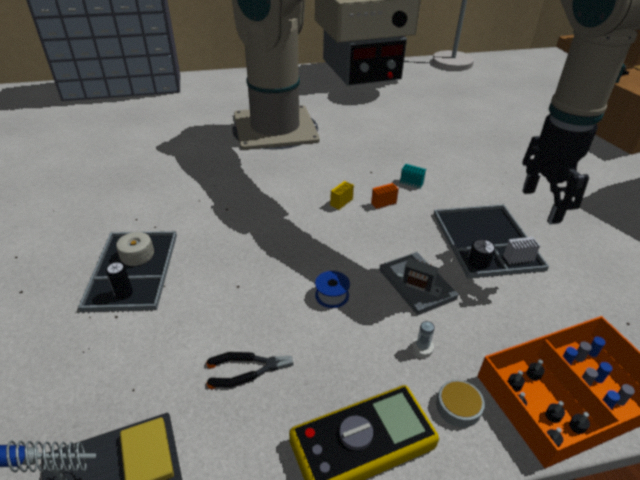

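View pics/top7.png

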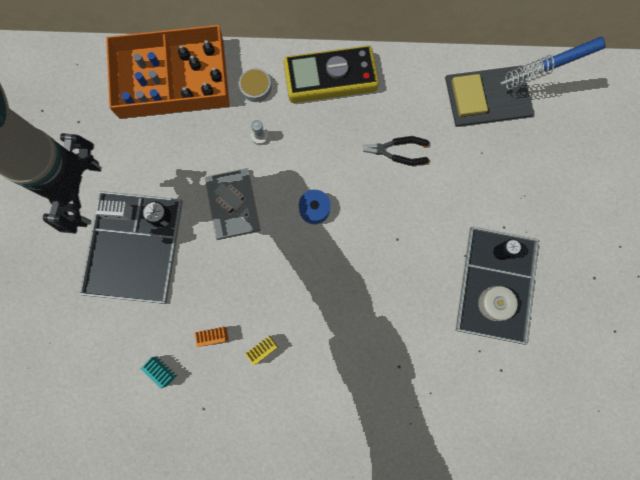

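```bash
python3 -m creep '0.96 5.37 0 0 0 -54.2 0;0.96 5.37 0 0 0 -54.2 0;0.96 5.37 0 0 0 -54.2 0;0.96 5.37 0 0 0 -54.2 0;0.96 5.37 0 0 0 -54.2 0;0.96 5.37 0 0 0 -54.2 0;0.96 5.37 0 0 0 -54.2 0;0.96 5.37 0 0 0 -54.2 0;0.96 5.37 0 0 0 -54.2 0;0.96 5.37 0 0 0 -54.2 0'; python3 go.py 644 161.6 90 50
```

```text
clock: 23.28
eef_pos: [638.6, 159.7, 106.5]
tool_rot: [-3.14, 0.002, 0.87]
force: [-0.1, 0.4, -0.4]
width: 85.6
rotvecs [[-0.1, 0.1, -0.1], [0.2, 0.2, 179.9], [0.2, 0.2, 179.9]]
pos [638.6 159.7 106.5] yaw 49.9 shift [0.12, 0.07, 0.41] w 85.6 t 23.2833 q7 0.77 F [-0.1  0.4 -0.4]
```

```bash
python3 -m creep '0.11 0.08 0.5 0 0 0 0;0.11 0.08 1 0 0 0 0;0.11 0.08 1 0 0 0 0;0.11 0.08 1 0 0 0 0'; python3 go.py 644 161.6 16 50; python3 - <<'E'
from h import *
a=[]
for c,(x,y) in(("scene",(330,180)),("top",(140,110))):
    d=ctrl.get_image(c); a.append(cv2.resize(d["img"][y:y+150,x:x+160],None,fx=2.5,fy=2.5,interpolation=cv2.INTER_CUBIC))
cv2.imwrite("pics/f8.png",np.hstack(a)[...,::-1])
E
```

```text
clock: 23.62
eef_pos: [643.2, 161.3, 66.3]
tool_rot: [-3.14, 0.003, 0.872]
force: [0.2, -0.1, -0.9]
width: 85.5
rotvecs [[-0.1, 0.2, -0.0], [0.3, 0.2, 180.0], [0.3, 0.2, 180.0]]
pos [643.2 161.3  66.3] yaw 50.0 shift [0.02, 0.01, 1.26] w 85.5 t 23.6167 q7 0.78 F [ 0.2 -0.1 -0.9]
```

View pics/f8.png

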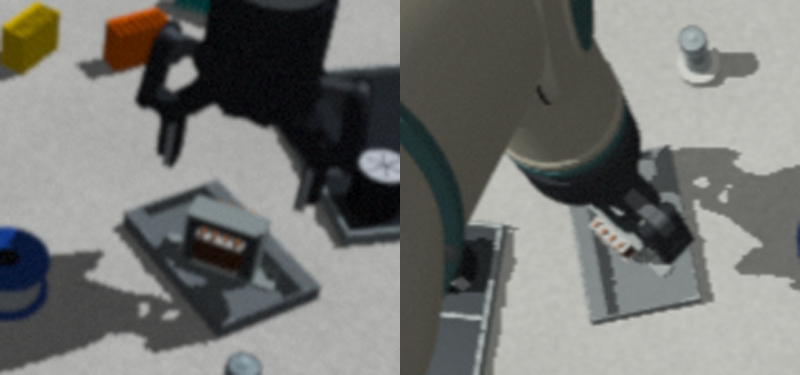

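```bash
python3 -m creep '0.02 0 0.6 0 0 0 0;0.02 0 1.1 0 0 0 0;0.02 0 1.22 0 0 0 0;0.02 0 1.22 0 0 0 0;0.02 0 1.22 0 0 0 0'; python3 go.py 644 161.6 16 50
```

```text
clock: 24.13
eef_pos: [646.0, 161.8, 20.2]
tool_rot: [3.141, -0.001, 0.872]
force: [0.4, -1.2, -0.0]
width: 85.4
rotvecs [[0.1, -0.1, -0.0], [-0.1, -0.1, 180.0], [-0.1, -0.1, 180.0]]
pos [646.  161.8  20.2] yaw 50.0 shift [-0.04, -0.04, 0.11] w 85.4 t 24.1333 q7 0.79 F [ 0.4 -1.2 -0. ]
```

```bash
python3 -m creep '-0.03 -0.02 0.08 0 0 0 0;-0.03 -0.02 0.08 0 0 0 1;-0.03 -0.02 0.08 0 0 0 1;-0.03 -0.02 0.08 0 0 0 1;-0.03 -0.02 0.08 0 0 0 1;-0.03 -0.02 0.08 0 0 0 1;-0.03 -0.02 0.08 0 0 0 1;-0.03 -0.02 0.08 0 0 0 1'; python3 go.py 644 161.6 17 50; python3 - <<'E'
from h import *
a=[]
for c,(x,y) in(("scene",(330,180)),("top",(140,110))):
    d=ctrl.get_image(c); a.append(cv2.resize(d["img"][y:y+150,x:x+160],None,fx=2.5,fy=2.5,interpolation=cv2.INTER_CUBIC))
cv2.imwrite("pics/f9.png",np.hstack(a)[...,::-1])
E
```

```text
clock: 24.8
eef_pos: [644.5, 161.4, 16.9]
tool_rot: [3.141, -0.001, 0.873]
force: [-0.6, 0.2, 5.4]
width: 53.2
rotvecs [[0.0, -0.1, 0.0], [0.1, 0.1, -180.0], [0.1, 0.1, -180.0]]
pos [644.5 161.4  16.9] yaw 50.0 shift [-0.0, -0.01, -0.0] w 53.2 t 24.8 q7 0.79 F [-0.6  0.2  5.4]
```

View pics/f9.png

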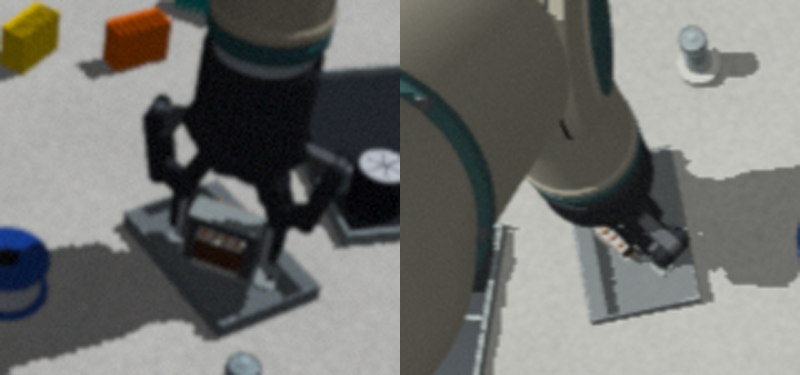

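```bash
python3 -m creep '0 0 -0.04 0 0 4 1;0 0 -0.04 0 0 9 1;0 0 -0.04 0 0 14 1;0 0 -0.04 0 0 19 1;0 0 -0.04 0 0 24 1;0 0 -0.04 0 0 29 1;0 0 -0.04 0 0 33 1;0 0 -0.04 0 0 36 1;0 0 -0.04 0 0 36 1;0 0 -0.04 0 0 36 1'; python3 go.py 644 161.6 17 14; python3 - <<'E'
from h import *
a=[]
for c,(x,y) in(("scene",(330,180)),("top",(140,110))):
    d=ctrl.get_image(c); a.append(cv2.resize(d["img"][y:y+150,x:x+160],None,fx=2.5,fy=2.5,interpolation=cv2.INTER_CUBIC))
cv2.imwrite("pics/f10.png",np.hstack(a)[...,::-1])
E
```

```text
clock: 25.73
eef_pos: [643.4, 161.6, 17.0]
tool_rot: [-3.141, 0.001, 0.246]
force: [0.0, -0.0, -3.7]
width: 53.0
rotvecs [[-0.0, 0.1, 0.1], [-0.1, -0.0, -179.9], [-0.1, -0.0, -179.9]]
pos [643.4 161.6  17. ] yaw 14.1 shift [0.01, 0.0, -0.0] w 53.0 t 25.7333 q7 0.34 F [ 0.  -0.  -3.7]
```

View pics/f10.png

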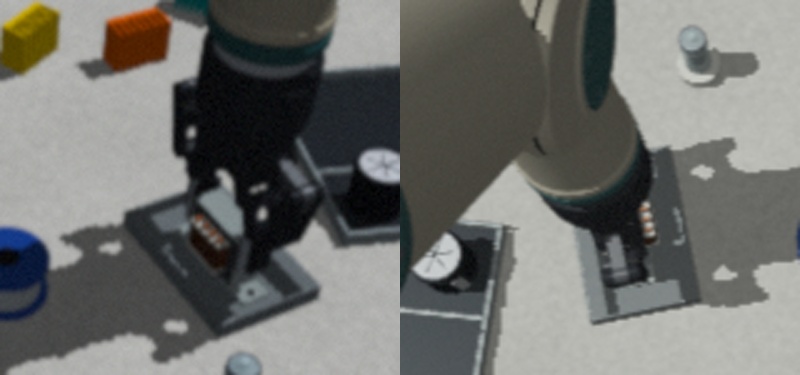

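```bash
python3 -m creep '0 0 -0.15 0 0 0 1;0 0 -0.3 0 0 0 1;0 0 -0.5 0 0 0 1;0 0 -0.8 0 0 0 1;0 0 -0.8 0 0 0 1'; python3 go.py 643 161 90 14
```

```text
clock: 26.25
eef_pos: [646.0, 161.4, 52.8]
tool_rot: [3.141, -0.005, 0.244]
force: [1.2, -0.7, -2.9]
width: 53.4
rotvecs [[0.0, -0.3, 0.0], [0.4, 0.0, -180.0], [0.4, 0.0, -180.0]]
pos [646.  161.4  52.8] yaw 14.0 shift [-0.07, -0.01, -0.93] w 53.4 t 26.25 q7 0.32 F [ 1.2 -0.7 -2.9]
```

```bash
python3 -m creep '-0.07 0 -0.8 0 0 0 1;-0.07 0 -1.2 0 0 0 1;-0.07 0 -1.2 0 0 0 1'; python3 go.py 515.4 346 100 -4.1
```

```text
clock: 26.5
eef_pos: [644.3, 160.9, 101.9]
tool_rot: [3.141, -0.008, 0.244]
force: [1.0, 0.4, -4.2]
width: 53.0
rotvecs [[-0.1, -0.5, 18.1], [0.7, -0.1, -161.9], [0.7, -0.1, -161.9]]
pos [644.3 160.9 101.9] yaw 14.0 shift [-2.01, -5.27, 0.03] w 53.0 t 26.5 q7 0.3 F [ 1.   0.4 -4.2]
```

```bash
python3 -m creep '-2 -5.27 0 0 0 18.1 1;-2 -5.27 0 0 0 18.1 1;-2 -5.27 0 0 0 18.1 1;-2 -5.27 0 0 0 18.1 1;-2 -5.27 0 0 0 18.1 1;-2 -5.27 0 0 0 18.1 1;-2 -5.27 0 0 0 18.1 1;-2 -5.27 0.5 0 0 18.1 1;-2 -5.27 1 0 0 18.1 1;-2 -5.27 1 0 0 18.1 1'; python3 go.py 515.4 346 19 -4.1;python3 - <<'E'
from h import *
for c in("scene","top"):
    d=ctrl.get_image(c); cv2.imwrite(f"pics/{c}11.png",d["img"][...,::-1])
E
```

```text
clock: 27.33
eef_pos: [509.8, 344.4, 53.6]
tool_rot: [3.137, 0.006, -0.071]
force: [-0.8, -0.7, -4.8]
width: 53.0
rotvecs [[0.2, 0.3, 0.0], [-0.5, 0.4, -180.0], [-0.5, 0.4, -180.0]]
pos [509.8 344.4  53.6] yaw -4.1 shift [0.14, -0.05, 0.87] w 53.0 t 27.3333 q7 -0.2 F [-0.8 -0.7 -4.8]
```

View pics/scene11.png

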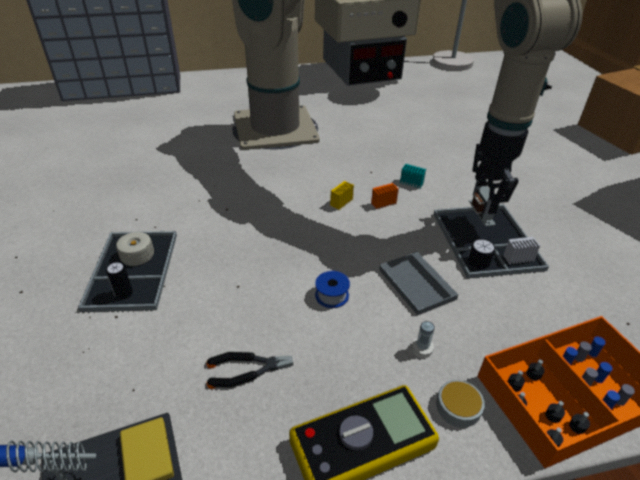

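```bash
python3 -m creep '0.08 0 0.3 0 0 0 1;0.08 0 0.55 0 0 0 1;0.08 0 0.75 0 0 0 1;0.08 0 0.85 0 0 0 1;0.08 0 0.85 0 0 0 1;0.08 0 0.85 0 0 0 1'; python3 go.py 515.4 346 18 -4.1
```

```text
clock: 27.93
eef_pos: [515.6, 345.4, 23.3]
tool_rot: [3.141, 0.0, -0.072]
force: [0.5, -0.6, -4.4]
width: 52.9
rotvecs [[0.0, 0.0, -0.0], [0.0, -0.0, 180.0], [0.0, -0.0, 180.0]]
pos [515.6 345.4  23.3] yaw -4.1 shift [-0.01, -0.01, 0.13] w 52.9 t 27.9333 q7 -0.17 F [ 0.5 -0.6 -4.4]
```

```bash
python3 -m creep '0 0 0.05 0 0 0 1;0 0 0.09 0 0 0 1;0 0 0.12 0 0 0 1;0 0 0.14 0 0 0 1;0 0 0.14 0 0 0 1'; python3 go.py 515.4 346 18 -4.1
```

```text
clock: 28.35
eef_pos: [515.8, 345.8, 18.4]
tool_rot: [-3.141, -0.0, -0.071]
force: [-0.8, -0.2, 0.3]
width: 52.9
rotvecs [[-0.0, -0.0, 0.0], [0.0, -0.0, -180.0], [0.0, -0.0, -180.0]]
pos [515.8 345.8  18.4] yaw -4.1 shift [-0.01, -0.01, 0.01] w 52.9 t 28.35 q7 -0.17 F [-0.8 -0.2  0.3]
```

Landed (weight off). Press a hair more, then release and rise clear.

```bash
python3 -m creep '0 0 0.03 0 0 0 1;0 0 0.03 0 0 0 1;0 0 0 0 0 0 0.2;0 0 0 0 0 0 0;0 0 0 0 0 0 0;0 0 0 0 0 0 0;0 0 -0.8 0 0 0 0;0 0 -1.8 0 0 0 0;0 0 -2.8 0 0 0 0;0 0 -3.5 0 0 0 0'; python3 go.py 300 560 240 -4.1
```

```text
clock: 29.18
eef_pos: [517.0, 345.7, 161.1]
tool_rot: [-3.14, -0.003, -0.072]
force: [0.7, 0.7, 1.2]
width: 85.3
rotvecs [[-0.1, -0.2, -0.0], [-0.3, 0.1, 180.0], [-0.3, 0.1, 180.0]]
pos [517.  345.7 161.1] yaw -4.1 shift [-5.79, -4.96, -1.98] w 85.3 t 29.1833 q7 -0.27 F [0.7 0.7 1.2]
```

```bash
python3 -m creep '-5 -4.5 -2 0 0 0 0;-5 -4.5 -2 0 0 0 0;-5 -4.5 -2 0 0 0 0;-5 -4.5 -2 0 0 0 0;-5 -4.5 -2 0 0 0 0;-5 -4.5 -2 0 0 0 0;-5 -4.5 -2 0 0 0 0;-5 -4.5 -2 0 0 0 0'; python3 - <<'E'
from h import *
a=[]
D={c:ctrl.get_image(c) for c in("scene","top")}
for c in D: cv2.imwrite(f"pics/{c}12.png",D[c]["img"][...,::-1])
cr=lambda c,x,y,w,h,f:cv2.resize(D[c]["img"][y:y+h,x:x+w],None,fx=f,fy=f,interpolation=cv2.INTER_CUBIC)
A=np.hstack([cr("scene",420,180,133,100,3),cr("scene",65,215,133,100,3)])
B=np.hstack([cr("top",65,185,133,125,3)[:300+75],cr("top",430,220,133,125,3)])
cv2.imwrite("pics/f12.png",np.vstack([A,B[:300]])[...,::-1])
T={"two_bay_tray":(501,-340,-.163),"three_bay_tray":(553.3,343.4,-.0715)}
for n,t in [("toroid_center","two_bay_tray"),("tall_capacitor_center","two_bay_tray"),("fat_capacitor_center","three_bay_tray"),("heat_sink_center","three_bay_tray"),("frame_transformer_center","three_bay_tray"),("solder_reel_center",None),("valve_center",None)]:
  for c in D:
    r=[x for x in ctrl.cut_out(c,n)]
    for x in r[:3]:
        ys,xs=np.where(x["pixels"]);z={"tall":34,"valv":30,"sold":16,"fram":26}.get(n[:4],22)
        p=ray(D[c],xs.mean(),ys.mean(),z)
        if t:
            q=T[t];d=p-q[:2];k=[d[0]*np.cos(q[2])+d[1]*np.sin(q[2]),-d[0]*np.sin(q[2])+d[1]*np.cos(q[2])]
            if max(map(abs,k))>110: continue
        else:k=p
        print(n,c,round(x["score"],2),np.round(k,1))
E
```

```text
clock: 29.85
eef_pos: [322.1, 547.1, 238.8]
tool_rot: [-3.136, 0.003, -0.06]
force: [-0.2, 0.8, -0.7]
width: 85.2
toroid_center scene 0.94 [-32.4   1.3]
toroid_center top 0.9 [-40.3   1.5]
tall_capacitor_center scene 0.84 [63.3 -0.1]
tall_capacitor_center top 0.68 [61.  -0.5]
fat_capacitor_center scene 0.9 [ 63.7 -43.1]
fat_capacitor_center top 0.63 [ 61.5 -40.3]
frame_transformer_center scene 0.79 [-30.3  -1.9]
frame_transformer_center top 0.73 [-39.1   1.2]
solder_reel_center scene 0.8 [638.8   3.4]
solder_reel_center top 0.7 [636.9   4.7]
valve_center scene 0.9 [787.  111.3]
valve_center top 0.55 [775.1 116.1]
valve_center top 0.25 [614.7 376.3]
```

View pics/f12.png

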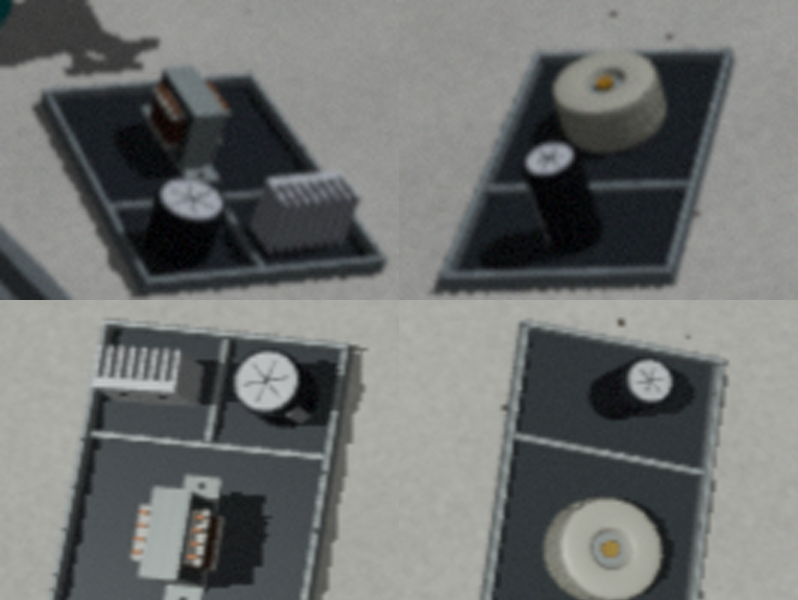

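View pics/scene12.png

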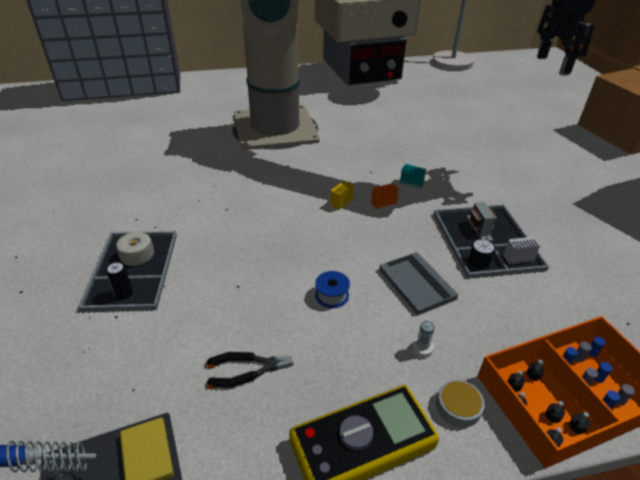

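```bash
python3 - <<'E'
from h import *
D={c:ctrl.get_image(c) for c in("scene","top")}
a=[]
for c,(x,y,w,h) in(("scene",(460,220,100,75)),("top",(80,180,100,75))):
    d=D[c]; S=8
    im=cv2.resize(d["img"][y:y+h,x:x+w],None,fx=4,fy=4,interpolation=cv2.INTER_CUBIC)
    for n,q,dz in(("heat_sink_center",(616.9,377,np.radians(85.9)),3),("fat_capacitor_center",(611.7,299.6,0),3)):
        P=M[n][0];cc,s=np.cos(q[2]),np.sin(q[2])
        W=np.c_[q[0]+cc*P[:,0]-s*P[:,1],q[1]+s*P[:,0]+cc*P[:,1],P[:,2]+dz]
        hh=P.shape[0]//2
        for k,col in((slice(0,hh),(255,0,0)),(slice(hh,None),(0,255,0))):
            p=cv2.convexHull(((proj(d,W[k])-[x,y]+.5)*4).astype(np.int32)); cv2.polylines(im,[p],True,col,1)
    a.append(im)
    for n in("heat_sink_center",):
        for r in ctrl.cut_out(c,n): 
            xs=np.mean(np.where(r["pixels"])[1]); print(c,r["score"],r["rect"])
            if (c=="scene" and xs>490) or (c=="top" and r["rect"][1]<230):
                print(fit(d,n,r["pixels"],[617,377,1.5],dz=3))
cv2.imwrite("pics/f13.png",np.hstack(a)[...,::-1]); s=ctrl.read_state();print(s["clock"],np.abs(s["qd"]).max())
E
```

```text
scene 0.98 [398.9, 163.2, 427.6, 187.9]
scene 0.87 [331.3, 184.3, 354.0, 209.6]
scene 0.75 [367.8, 184.0, 398.3, 206.8]
top 0.93 [192.4, 329.6, 228.4, 351.2]
top 0.91 [138.1, 353.4, 176.2, 390.4]
top 0.65 [96.4, 199.2, 135.4, 222.4]
(array([616.61683366, 378.59652934,   1.56418837]), np.float64(0.047516390681266785))
top 0.62 [246.2, 339.2, 276.4, 364.0]
30.85 0.00148557312395479
```

View pics/f13.png

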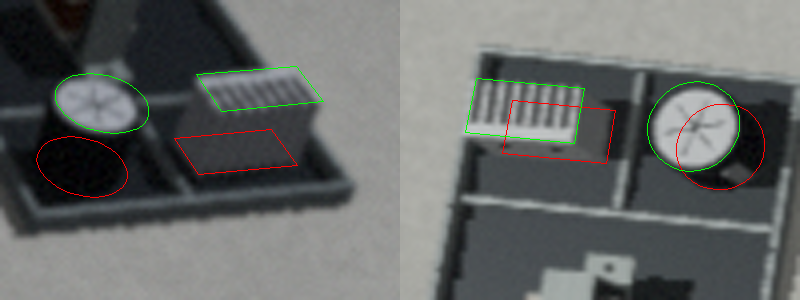

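```bash
python3 -c "
from cell import ctrl
print(ctrl.finish_job())"
```

```text
the job is handed in; nothing more can be done
None
```

I made up both kits and handed the job in at about 31 s of the 128 s allowed. It gave no verdict.

- **Two-bay tray:** the toroid is in the big bay and the tall capacitor in the small bay.
- **Three-bay tray:** the frame transformer is in the big bay, with the heat sink and the fat capacitor in a small bay each. I turned the frame transformer about 36° square with its stock tray before lifting it out.

**Last checks:**
- **Placement:** in the final pictures all five parts stand upright in their bays, well inside the position limits, with the gripper open and well clear.
- **Flatness:** I judged this from the pictures and from feeling each part land at the expected height. I did not measure tilt separately.
- **Parts to leave alone:** the valve and the solder reel look unmoved in the pictures. The reel measured within about 2 mm of its start in both cameras. The valve measured within 2 mm in the top camera and about 7 mm in the scene camera. That valve figure comes from a rougher method than the first one and is well under the 20 mm limit.

**Disagreements:**
- The two cameras differ by about 2–5 mm, mostly in x, and by up to 9 mm on the rougher final centre estimates.
- The network did not find the heat sink in the last scene-camera picture. I confirmed it there only by eye, against a projected outline, but the top-camera fit agreed within 2 mm.

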